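# Level the parts balance by moving the right bush

### The arm

A 6-joint arm with a two-finger parallel gripper is mounted at the origin on the work surface. World frame = base frame: x ahead of the robot, y to its left, z up, the work surface at z = 0. Lengths are in m, angles in degrees, forces in N, time in s.
With the tool pointing down it reaches from about 0.275 to 0.75 m from the base axis. Payload 10.2 kg.
Tool frame: the origin (TCP) lies where the fingers leave the gripper's body, on its centre line; the fingertips stand 64 mm ahead of it and the grasp point (between the pads) lies robot.hold_point_z ahead of it (robot.hold_point_z is the distance from the TCP to the grasp point, in m); z points along the fingers, y is the line along which they close (so a half turn about z gives the same grasp; the last joint's range is limited). The gripper opens to 88 mm and grips with 3 to 60 N. Pads are 18 mm wide; open, the fingers measure 123 mm over their backs; the gripper's body (75 mm by 187 mm) begins 45 mm behind the grasp point.
Start: joints at [50.913, 17.928, 85.812, -0, 76.261, -12.8], TCP at [0.233, 0.471, 0.303] pointing down, gripper open.
Joint ranges: [-168.41, 168.41], [-55.51, 124.54], [10.69, 146.95], [-70.63, 250.63], [1, 178], [-165.06, 165.06]. Speed limits (degrees/s): [136.94, 136.94, 172.46, 180, 180, 180].

### API

Orientations are given as [roll, pitch, yaw] about the fixed x, y, z axes, in that order (R = Rz(yaw) Ry(pitch) Rx(roll)).
In Python, from station import robot gives the robot as it stands. The module is installed in compiled form; this text tells all that it offers.
- The arm moves only by the tool servo_tool, never from a script. Its arguments are lists of equal length, an entry for each row: "delta_rot": the turn, a rotation vector about the tool's x, y, z scaled (see below), a list of three; "linear": the shift along the tool's x, y, z scaled (see below), a list of three; "fingers": the gripper command: -1 is shut, 1 is fully open, values between are in proportion. A call has 1 to 20 rows; each row is the pose to reach, as a shift and turn from the pose commanded when the call began, along the tool's axes at that moment, turning the shorter way round; what a row does not reach only later rows make up. The controller multiplies each number of a shift by 0.08 m and each number of a turn by pi rad. A row lasts 1/12 s, in which the tool goes at most 41.7 mm and 7.16 degrees, less where a joint would pass 70% of its speed; a pose out of reach is approached as far as the arm can. A call with a number of a shift or a turn outside -1 to 1 is refused whole. A call with a gripper value outside its range is refused whole. The fingers move at their own pace and stop on an object; "force" is the grip in N (left out, the last holds). Time passes only in rows, so rows that repeat a pose let the fingers close. It gives the time, the measured TCP pose, the force, the opening and the grip force at its end, in the units of the state.
- robot.get_state(): the state, without advancing time (a new reading comes with each control period).
- robot.capture(name): name is "scene" or "top" or "wrist"; returns a dict with "frame" (480x640x3 uint8, red, green, blue), "K" (3x3 intrinsics, pixels), "k1" (the pictures are not rectified: a ray, as slopes to the right and down, at radius r is drawn at 1 + k1 r^2 times it, then the intrinsics apply), "R" (3x3) and "t" (3): a world point X has camera coordinates R X + t. Camera axes: x right, y down, z forward; pixel columns grow to the right and rows downward; lengths in m; the calibration is good to about 2 mm. A picture is of the moment at which its call begins. There is no depth.
- robot.hand_in(): hands the job in; it is judged then, once.
The state is a dict: "clock": time; "joint_positions": joint angles; "joint_vel": joint speeds; "tau": joint torques, N m; "tool_pos": TCP position; "orientation": TCP orientation; "force": force on the tool from outside, world axes, zero at the start; "ft_torque": the same for the moment, N m; "opening": finger opening in m; "gripper_force": force on a finger pad.
Only numpy, scipy, OpenCV 4.12 (cv2) and the standard library are available. Lean on these libraries where they do the work, as an engineer would, in place of code of your own. Each camera call takes 0.05 s, during which the arm holds its last target. There are 200 camera calls.

### The job

The four bushes on the counter balance look alike but weigh differently. Feel out which one of the three on the heavy pan must go across, and seat it fully down on the empty peg of the other pan, so that every bush ends fully down on a peg and both pans hang level and still. Be gentle with the balance: set bushes down slowly, a few centimetres a second, never push on a pan with more than about 10 N, and leave the can, the carton and the wrench alone.

Things in the scene. Friction and masses are not known exactly. Their poses are not given: they have to be found in the camera images.
- balance: Grey two-pan counter balance, fixed to the bench. Foot 130 mm (its x) by 360 mm (its y), one pan at each y end, 130 mm from the middle. Origin: middle of the foot's underside. The pans stay horizontal and only go up and down, one rising as much as the other sinks. When level, both pan tops stand 115 mm above the bench.
- lift_three (a joint): Height of the three-peg pan (at the balance's +y end) off level, m, up positive, 0 level. It settles within about a second. A soft spring makes the height tell the difference in load: 2.45 mm off level per 100 g difference between the pans (0.40 N per mm when pushed), stops at 30 mm either way.
- lift_two (a joint): Height of the two-peg pan (at the balance's -y end) off level, m, up positive, 0 level; always the opposite of the other pan.
- pan_three_mid (a point): Centre of the top face of the three-peg pan, a flat aluminium plate 200 mm (x) by 84 mm (y), 6 mm thick, no rim. Moves with the pan; axes as the balance's.
- pan_two_mid (a point): Centre of the top face of the two-peg pan, same plate. Moves with the pan; axes as the balance's.
- peg_three1 (a point): Foot of the middle peg of the three-peg (heavy) pan, at the top of the peg's round shoulder, 42 mm wide and 30 mm tall over the pan, on which its bush sits. With one bush lifted clear, the pans stand off level by what is left of the difference: with the right bush lifted, half as far as before. Lift at least 20 mm so that the rising pan lets go of the bush; the peg guides it until 48 mm.
- peg_two0 (a point): Foot of the fixed peg of the two-peg pan, on the pan's top face, at x +40 mm of the pan; holds a bush at the start. All pegs of both pans are steel, upright, 48 mm tall above where the bush sits (the pan itself here), 25 mm in diameter for the lowest 30 mm, then tapering to a 10 mm wide flat tip.
- peg_three0 (a point): Foot of a peg of the three-peg pan, at the top of its shoulder (as peg_three1), at x -62 mm of the pan.
- peg_three2 (a point): Foot of a peg of the three-peg pan, at the top of its shoulder (as peg_three1), at x +62 mm of the pan.
- slot_mid (a point): Middle of the slot of the EMPTY peg, on the two-peg pan's top, x -45 mm. The peg stands up to 14 mm either side of this along the balance's x; where is not measured, only seen or felt. It slides stiffly (about 0.6 N): a bush whose hole catches its tapered tip (within about 8 mm) centres it going down; further off, the bush lands on the tip.
- bush_a_mid (a point): Centre (20 mm up) of an upright suspension bush: dark steel sleeve, black rubber bead on top, outside diameter 56 mm, 40 mm high, through hole 28 mm. The four look identical but weigh about 120, 240, 360 and 480 g (within 3 %), which is which changes. Three start on the three-peg pan; the one weighing half the pans' difference in load levels them when moved to the empty peg.
- bush_b_mid (a point): Centre (20 mm up) of an upright suspension bush: dark steel sleeve, black rubber bead on top, outside diameter 56 mm, 40 mm high, through hole 28 mm. The four look identical but weigh about 120, 240, 360 and 480 g (within 3 %), which is which changes. Three start on the three-peg pan; the one weighing half the pans' difference in load levels them when moved to the empty peg.
- bush_c_mid (a point): Centre (20 mm up) of an upright suspension bush: dark steel sleeve, black rubber bead on top, outside diameter 56 mm, 40 mm high, through hole 28 mm. The four look identical but weigh about 120, 240, 360 and 480 g (within 3 %), which is which changes. Three start on the three-peg pan; the one weighing half the pans' difference in load levels them when moved to the empty peg.
- bush_d_mid (a point): Centre (20 mm up) of an upright suspension bush: dark steel sleeve, black rubber bead on top, outside diameter 56 mm, 40 mm high, through hole 28 mm. The four look identical but weigh about 120, 240, 360 and 480 g (within 3 %), which is which changes. Three start on the three-peg pan; the one weighing half the pans' difference in load levels them when moved to the empty peg.
- can_ref (a point): Bystander: black round can, 76 mm diameter, 100 mm tall; centre of its underside.
- carton_ref (a point): Bystander: cardboard box 120 x 90 x 70 mm; centre of its underside.
- wrench_ref (a point): Bystander: open-end wrench, 150 mm, lying on the bench; its origin.
Mind the look-alikes: they are no part of the job. Leave any green or purple look-alike of the part that bears bush_b_mid alone.

How it is judged (in metres and radians):
At the end, for the whole second after the job is handed in: Both pans within 3 mm of level and still; each of the four bushes upright and fully down on a peg (within 3 mm of its seat, within 4 mm of the peg's axis) (value of joint lift_three between -0.003 and 0.003 m and value of joint lift_two between -0.003 and 0.003 m and velocity of joint lift_three between -0.01 and 0.01 m/s and ((horizontal distance between bush_a_mid and peg_three0 below 0.004 m and z of bush_a_mid in the frame of peg_three0 between 0.017 and 0.023 m) or (horizontal distance between bush_a_mid and peg_three1 below 0.004 m and z of bush_a_mid in the frame of peg_three1 between 0.017 and 0.023 m) or (horizontal distance between bush_a_mid and peg_three2 below 0.004 m and z of bush_a_mid in the frame of peg_three2 between 0.017 and 0.023 m) or (horizontal distance between bush_a_mid and peg_two0 below 0.004 m and z of bush_a_mid in the frame of peg_two0 between 0.017 and 0.023 m) or (x of bush_a_mid in the frame of slot_mid between -0.018 and 0.018 m and y of bush_a_mid in the frame of slot_mid between -0.004 and 0.004 m and z of bush_a_mid in the frame of slot_mid between 0.017 and 0.023 m)) and angle between each of bush_a_mid, bush_b_mid, bush_c_mid, bush_d_mid's own z axis and vertical below 0.08 rad and ((horizontal distance between bush_b_mid and peg_three0 below 0.004 m and z of bush_b_mid in the frame of peg_three0 between 0.017 and 0.023 m) or (horizontal distance between bush_b_mid and peg_three1 below 0.004 m and z of bush_b_mid in the frame of peg_three1 between 0.017 and 0.023 m) or (horizontal distance between bush_b_mid and peg_three2 below 0.004 m and z of bush_b_mid in the frame of peg_three2 between 0.017 and 0.023 m) or (horizontal distance between bush_b_mid and peg_two0 below 0.004 m and z of bush_b_mid in the frame of peg_two0 between 0.017 and 0.023 m) or (x of bush_b_mid in the frame of slot_mid between -0.018 and 0.018 m and y of bush_b_mid in the frame of slot_mid between -0.004 and 0.004 m and z of bush_b_mid in the frame of slot_mid between 0.017 and 0.023 m)) and ((horizontal distance between bush_c_mid and peg_three0 below 0.004 m and z of bush_c_mid in the frame of peg_three0 between 0.017 and 0.023 m) or (horizontal distance between bush_c_mid and peg_three1 below 0.004 m and z of bush_c_mid in the frame of peg_three1 between 0.017 and 0.023 m) or (horizontal distance between bush_c_mid and peg_three2 below 0.004 m and z of bush_c_mid in the frame of peg_three2 between 0.017 and 0.023 m) or (horizontal distance between bush_c_mid and peg_two0 below 0.004 m and z of bush_c_mid in the frame of peg_two0 between 0.017 and 0.023 m) or (x of bush_c_mid in the frame of slot_mid between -0.018 and 0.018 m and y of bush_c_mid in the frame of slot_mid between -0.004 and 0.004 m and z of bush_c_mid in the frame of slot_mid between 0.017 and 0.023 m)) and ((horizontal distance between bush_d_mid and peg_three0 below 0.004 m and z of bush_d_mid in the frame of peg_three0 between 0.017 and 0.023 m) or (horizontal distance between bush_d_mid and peg_three1 below 0.004 m and z of bush_d_mid in the frame of peg_three1 between 0.017 and 0.023 m) or (horizontal distance between bush_d_mid and peg_three2 below 0.004 m and z of bush_d_mid in the frame of peg_three2 between 0.017 and 0.023 m) or (horizontal distance between bush_d_mid and peg_two0 below 0.004 m and z of bush_d_mid in the frame of peg_two0 between 0.017 and 0.023 m) or (x of bush_d_mid in the frame of slot_mid between -0.018 and 0.018 m and y of bush_d_mid in the frame of slot_mid between -0.004 and 0.004 m and z of bush_d_mid in the frame of slot_mid between 0.017 and 0.023 m))); the robot touches nothing.
It fails at once if the two-peg pan is loaded or hit with more than 25 N in all (well over 10 N beyond the bushes it carries) (contact force between lift_two and anything else above 25 N).
It fails at once if the three-peg pan is loaded or hit with more than 30 N in all (well over 10 N beyond the bushes it carries) (contact force between lift_three and anything else above 30 N).
It fails at once if the can is moved more than 20 mm (distance of can_ref from where it was at the start of the episode above 0.02 m).
It fails at once if the carton is moved more than 20 mm (distance of carton_ref from where it was at the start of the episode above 0.02 m).
It fails at once if the wrench is moved more than 20 mm (distance of wrench_ref from where it was at the start of the episode above 0.02 m).
It also fails if it takes over 72 s, if anything falls off the work surface, if the arm or the gripper's body presses on something with over 40 N, if the wrist force passes 120 N, or if a joint passes its speed limit or range.

## Working session

There is one attempt and no reset: what is moved stays moved. The work goes in short steps, Python scripts to look and compute and a tool call to move; the robot and the scene stay as the last step left them, time stands still between calls to the robot, and variables do not carry over. Pictures are saved under pics/ and viewed, at most 10 in all, crops included, and the job is handed in when it is done.

Besides the shell and the picture viewer there is one more tool, called after "Request:" by a JSON object that holds its "api" and its "payload". servo_tool: Moves the arm, as the interface text tells. Shifts and turns lie within -1 to 1; 1 stands for 0.08 m of shift or pi rad of turn. Its arguments: {"type":"object","properties":{"delta_rot":{"type":"array"},"linear":{"type":"array"},"fingers":{"type":"array"},"force":{"type":"number"}},"required":["delta_rot","linear","fingers"]}

```bash
mkdir -p pics; cat > h.py <<'E'
import numpy as np, cv2
from station import robot
def cap(n,f=None):
    c=robot.capture(n)
    if f: cv2.imwrite('pics/'+f,cv2.cvtColor(c['frame'],cv2.COLOR_RGB2BGR))
    return c
def proj(c,X):
    p=np.asarray(c['R'])@np.asarray(X,float)+c['t']; s=p[:2]/p[2]; s=s*(1+c['k1']*(s@s)); K=np.asarray(c['K'])
    return K[:2,:2]@s+K[:2,2]
def ray(c,uv):
    K=np.asarray(c['K']); d=np.linalg.solve(K,[*uv,1])[:2]; s=d.copy()
    for _ in range(20): s=d/(1+c['k1']*(s@s))
    R=np.asarray(c['R']); return -R.T@c['t'], R.T@np.array([*s,1])
def atz(c,uv,z):
    o,d=ray(c,uv); return o+d*(z-o[2])/d[2]
E
python3 - <<'E'
from h import *
import pickle
cs={n:cap(n,n+'0.png') for n in('scene','top')}
pickle.dump(cs,open('c0.pkl','wb'))
for n,c in cs.items(): print(n,-np.asarray(c['R']).T@c['t'],np.asarray(c['R'])[2],c['k1'],np.asarray(c['K'])[0,0])
s=robot.get_state();print(s,robot.hold_point_z)
E
```

```text
scene [ 1.34504117 -0.43839408  0.9618011 ] [-0.66699513  0.32979857 -0.6680946 ] -0.07383535694112511 591.7675888704458
top [ 0.45029779 -0.00167172  1.12964959] [ 6.38693413e-02 -2.89543564e-04 -9.97958227e-01] -0.019407665667962464 483.60789583476765
{'clock': 0.1, 'joint_positions': array([ 5.09145233e+01,  1.79528187e+01,  8.58492390e+01, -1.43670193e-03,
        7.62599741e+01, -1.28018059e+01]), 'joint_vel': array([ 0.01351551, -0.06176709, -0.10772558, -0.02009149, -0.1466695 ,
        0.01673497]), 'tau': array([ 9.94205475e-04, -4.02819192e+01, -2.52645153e+01,  6.95101032e-02,
        3.43202683e-02, -3.55586553e-05]), 'tool_pos': array([0.23241178, 0.47058659, 0.30225154]), 'orientation': array([-1.79939201e+02, -1.23844282e-02,  1.53716665e+02]), 'force': array([-0.39998308,  0.58672288,  0.16211395]), 'ft_torque': array([ 0.0297642 ,  0.00106846, -0.03577662]), 'gripper_force': 0.0, 'opening': 0.08814424918165363} 0.0453
```

View pics/scene0.png

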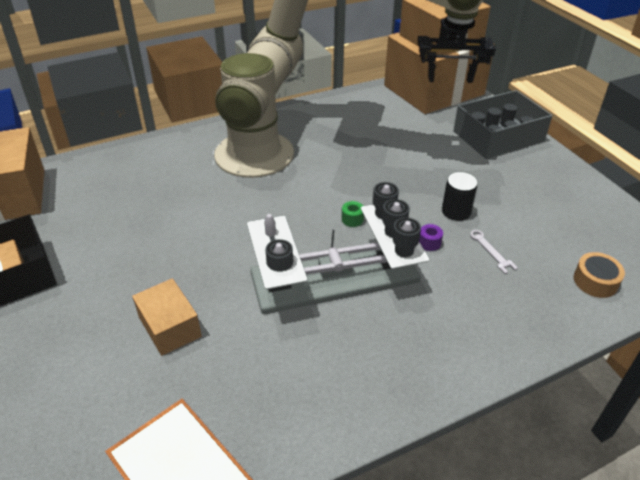

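View pics/top0.png

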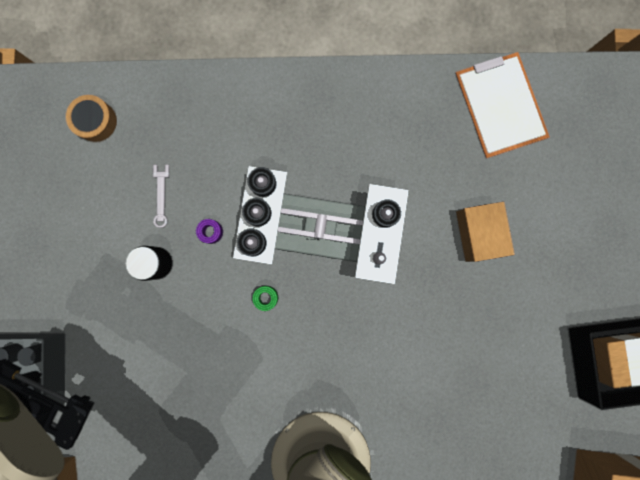

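The black bushes in the top view are at (262,181), (256,212) and (251,242) on the three-peg pan and at (386,212) on the fixed peg. The green (265,297) and purple (209,231) rings lie on the bench and are the look-alikes to leave alone. I'll confirm this in enlarged crops.

```bash
python3 - <<'E'
import cv2
a=cv2.imread('pics/top0.png')[155:295,220:420]; cv2.imwrite('pics/t1.png',cv2.resize(a,None,fx=4,fy=4,interpolation=2))
a=cv2.imread('pics/scene0.png')[175:315,240:440]; cv2.imwrite('pics/s1.png',cv2.resize(a,None,fx=4,fy=4,interpolation=2))
E
```

```text
(no output)
```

View pics/t1.png

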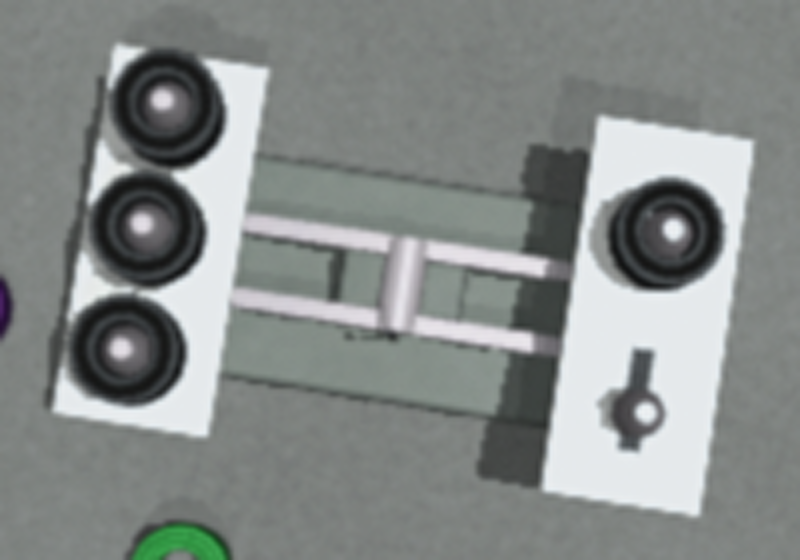

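View pics/s1.png

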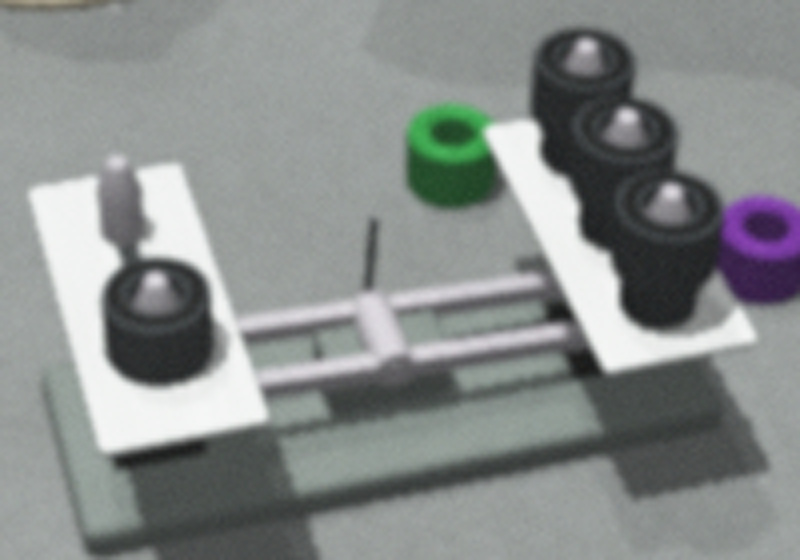

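Three black bushes sit on shouldered pegs on the left pan, with tips at crop (162,100), (142,224) and (121,348). One black bush is on the right pan, and the empty peg's tip is at (647,412) in its slot. Green and purple are off the balance. Next I'll fit the balance pose and lift from the pan corners.

```bash
cat > fit.py <<'E'
from h import *
import pickle
from scipy.optimize import least_squares
cs=pickle.load(open('c0.pkl','rb'))
T=[((113,43),(.1,.172)),((269,67),(.1,.088)),((209,437),(-.1,.088)),((52,411),(-.1,.172)),((598,115),(.1,-.088)),((754,140),(.1,-.172)),((701,516),(-.1,-.172)),((543,491),(-.1,-.088))]
S=[((487,128),(-.1,.088)),((755,340),(.1,.172)),((605,372),(.1,.088)),((30,190),(-.1,-.172)),((180,165),(-.1,-.088)),((268,418),(.1,-.088)),((103,452),(.1,-.172))]
ob=[('top',(np.array(p)+.5)/4-.5+(220,155),b) for p,b in T]+[('scene',(np.array(p)+.5)/4-.5+(240,175),b) for p,b in S]
def W(q,b,z):
    x,y,a=q[:3];c,s=np.cos(a),np.sin(a); return np.array([x+c*b[0]-s*b[1],y+s*b[0]+c*b[1],z])
def f(q):
    r=[]
    for n,p,b in ob:
        d=0
        r+=list(proj(cs[n],W(q,b,.115+np.sign(b[1])*q[3]))-p+(q[4:6] if n=='scene' else 0))
    return np.r_[r,np.array(q[4:])*.7]
r=least_squares(f,[.45,0,0,-.01,0,0],x_scale=.01);q=r.x
print(q,np.degrees(q[2]),'rms',np.sqrt(np.mean(r.fun**2)));print(r.fun.round(1))
t=(np.array((647,412))+.5)/4-.5+(220,155)
P=atz(cs['top'],t,.163-q[3]);d=P[:2]-q[:2];c,s=np.cos(q[2]),np.sin(q[2])
print('empty peg world',P,'bal',c*d[0]+s*d[1],-s*d[0]+c*d[1])
for p,bx in (((162,100),.062),((142,224),0),((121,348),-.062)):
    t=(np.array(p)+.5)/4-.5+(220,155);print('tip',atz(cs['top'],t,.193+q[3]),'model',W(q,(bx,.13),.193+q[3]))
E
python3 fit.py
```

```text
[ 0.53372971 -0.01042418 -0.17964419 -0.00634226 -0.30904281 -0.02343339] -10.29285381596207 rms 0.38967615903212993
[ 0.4 -0.1  0.2 -0.1 -0.2  0.2 -0.2  0.4  0.1 -0.2  0.6 -0.2 -0.2  0.2
 -0.6  0.1 -0.8  0.1  1.2  0.1  0.4 -0.2 -0.4 -0.2 -0.1 -0.4  0.5  0.4
 -0.6  0.2 -0.2 -0. ]
empty peg world [ 0.45911272 -0.12933083  0.16934226] bal -0.05217002295358556 -0.13032565859413262
tip [0.61740826 0.10698452 0.18665774] model [0.6179603  0.10640565 0.18665774]
tip [0.55627929 0.11763368 0.18665774] model [0.55695805 0.11748378 0.18665774]
tip [0.49567561 0.12870251 0.18665774] model [0.49595579 0.12856191 0.18665774]
```

Request:
{"api": "servo_tool", "payload": {"linear": [[-0.35,-0.17,0],[-0.7,-0.35,0],[-1,-0.5,0]], "delta_rot": [[0,0,-0.03],[0,0,-0.06],[0,0,-0.0889]], "fingers": [1,1,1]}}

```text
clock: 0.35
tool_pos: [0.287, 0.3982, 0.3024]
orientation: [-180.0, -0.0, 170.0]
force: [0.0, 0.2, -0.3]
opening: 0.0882
gripper_force: 0.0
```

Request:
{"api": "servo_tool", "payload": {"linear": [[-0.3,-0.25,0],[-0.55,-0.5,0],[-0.795,-0.717,0]], "delta_rot": [[0,0,0],[0,0,0],[0,0,0]], "fingers": [1,1,1]}}

```text
clock: 0.6
tool_pos: [0.3394, 0.3302, 0.3025]
orientation: [-180.0, -0.0, 169.7]
force: [-0.2, 0.3, -0.0]
opening: 0.0884
gripper_force: 0.0
```

Request:
{"api": "servo_tool", "payload": {"linear": [[-0.3,-0.25,0],[-0.55,-0.5,0],[-0.795,-0.717,0]], "delta_rot": [[0,0,0],[0,0,0],[0,0,0]], "fingers": [1,1,1]}}

```text
clock: 0.85
tool_pos: [0.3918, 0.2623, 0.3025]
orientation: [-180.0, -0.0, 169.7]
force: [-1.2, -0.0, 0.1]
opening: 0.0879
gripper_force: 0.0
```

Request:
{"api": "servo_tool", "payload": {"linear": [[-0.3,-0.25,0],[-0.55,-0.5,0],[-0.795,-0.717,0]], "delta_rot": [[0,0,0],[0,0,0],[0,0,0]], "fingers": [1,1,1]}}

```text
clock: 1.1
tool_pos: [0.4442, 0.1945, 0.3025]
orientation: [-180.0, -0.0, 169.7]
force: [-0.8, 1.0, -0.1]
opening: 0.0881
gripper_force: 0.0
```

Request:
{"api": "servo_tool", "payload": {"linear": [[-0.3,-0.25,0],[-0.55,-0.5,0],[-0.795,-0.717,0],[-0.795,-0.717,0],[-0.795,-0.717,0],[-0.795,-0.717,0]], "delta_rot": [[0,0,0],[0,0,0],[0,0,0],[0,0,0],[0,0,0],[0,0,0]], "fingers": [1,1,1,1,1,1]}}

```text
clock: 1.6
tool_pos: [0.4954, 0.1287, 0.3025]
orientation: [180.0, -0.0, 169.7]
force: [0.7, 0.9, 0.0]
opening: 0.0882
gripper_force: 0.0
```

Request:
{"api": "servo_tool", "payload": {"linear": [[0,0,0.35],[0,0,0.7],[0,0,0.9],[0,0,0.95]], "delta_rot": [[0,0,0],[0,0,0],[0,0,0],[0,0,0]], "fingers": [1,1,1,1]}}

```text
clock: 1.93
tool_pos: [0.4943, 0.1293, 0.2243]
orientation: [-180.0, -0.3, 169.8]
force: [0.3, 0.1, 0.0]
opening: 0.0882
gripper_force: 0.0
```

Request:
{"api": "servo_tool", "payload": {"linear": [[0,0,0.08],[0,0,0.15],[0,0,0.23],[0,0,0.23],[0,0,0.23],[0,0,0.23]], "delta_rot": [[0,0,0],[0,0,0],[0,0,0],[0,0,0],[0,0,0],[0,0,0]], "fingers": [1,1,1,1,1,1]}}

```text
clock: 2.43
tool_pos: [0.496, 0.1283, 0.2088]
orientation: [180.0, 0.0, 169.7]
force: [0.4, -1.1, -0.2]
opening: 0.0883
gripper_force: 0.0
```

Request:
{"api": "servo_tool", "payload": {"linear": [[0,0,0],[0,0,0],[0,0,0],[0,0,0],[0,0,0],[0,0,0],[0,0,0],[0,0,0],[0,0,0],[0,0,0]], "delta_rot": [[0,0,0],[0,0,0],[0,0,0],[0,0,0],[0,0,0],[0,0,0],[0,0,0],[0,0,0],[0,0,0],[0,0,0]], "fingers": [0.3,0.3,0.3,0.2,0.1,0.1,0.1,0.1,0.1,0.1], "force": 15}}

```text
clock: 3.27
tool_pos: [0.4959, 0.1283, 0.2083]
orientation: [180.0, 0.0, 169.7]
force: [1.3, 0.5, 0.1]
opening: 0.0566
gripper_force: 15.0
```

Request:
{"api": "servo_tool", "payload": {"linear": [[0,0,-0.04],[0,0,-0.08],[0,0,-0.12],[0,0,-0.16],[0,0,-0.2],[0,0,-0.24],[0,0,-0.28],[0,0,-0.32],[0,0,-0.36],[0,0,-0.4],[0,0,-0.44],[0,0,-0.44],[0,0,-0.44],[0,0,-0.44],[0,0,-0.44],[0,0,-0.44],[0,0,-0.44],[0,0,-0.44],[0,0,-0.44],[0,0,-0.44]], "delta_rot": [[0,0,0],[0,0,0],[0,0,0],[0,0,0],[0,0,0],[0,0,0],[0,0,0],[0,0,0],[0,0,0],[0,0,0],[0,0,0],[0,0,0],[0,0,0],[0,0,0],[0,0,0],[0,0,0],[0,0,0],[0,0,0],[0,0,0],[0,0,0]], "fingers": [0.1,0.1,0.1,0.1,0.1,0.1,0.1,0.1,0.1,0.1,0.1,0.1,0.1,0.1,0.1,0.1,0.1,0.1,0.1,0.1]}}

```text
clock: 4.93
tool_pos: [0.4959, 0.1282, 0.2435]
orientation: [-180.0, -0.0, 169.7]
force: [0.4, 0.8, -2.2]
opening: 0.0565
gripper_force: 15.0
```

```bash
cat > weigh.py <<'E'
from h import *
import sys,pickle
F=[];
for i in range(10):
    c=cap('scene',sys.argv[1]+'.png'); F.append(robot.get_state()['force'])
pickle.dump(c,open(sys.argv[1]+'.pkl','wb'))
F=np.array(F);print('F',F.mean(0).round(2),'sd',F.std(0).round(2),robot.get_state()['clock'])
# two-pan image motion relative to the start: template match of the near edge/corners
g0=cv2.imread('pics/scene0.png',0);g1=cv2.imread('pics/'+sys.argv[1]+'.png',0)
S=[((30,190),'-'),((268,418),'-'),((103,452),'-'),((605,372),'+'),((755,340),'+')]
for (p,s) in S:
    u,v=(np.array(p)/4+(240,175)).astype(int);r=11
    t=g0[v-r:v+r+1,u-r:u+r+1];a=g1[v-r-9:v+r+10,u-r-9:u+r+10]
    t,a=[cv2.resize(x,None,fx=8,fy=8,interpolation=2) for x in (t,a)]
    m=cv2.matchTemplate(a,t,5);_,k,_,l=cv2.minMaxLoc(m);print(p,s,'shift px',(np.array(l)-72)/8,round(k,3))
q=[.5337,-.0104];c=pickle.load(open('c0.pkl','rb'))['scene']
print('px per mm up',proj(c,[.53,-.13,.125])-proj(c,[.53,-.13,.124]),proj(c,[.53,.13,.115])-proj(c,[.53,.13,.114]))
E
python3 weigh.py w1
```

```text
F [ 0.03 -0.14 -1.97] sd [0.36 0.38 0.45] 5.4333
(30, 190) - shift px [0.125 2.   ] 0.998
(268, 418) - shift px [-0.125  1.375] 0.97
(103, 452) - shift px [0.25 2.  ] 0.989
(605, 372) + shift px [ 0.25  -1.875] 0.986
(755, 340) + shift px [ 0.    -1.375] 0.958
px per mm up [-0.01909499 -0.35364412] [ 0.03862913 -0.34474999]
```

The first bush moved the pan about 5.5 mm and read 2.0 N, so it is the 240 g one. The starting offset of about 6 mm calls for the 120 g bush. I'll put this one back and slide to the middle bush.

Request:
{"api": "servo_tool", "payload": {"linear": [[0,0,0.03],[0,0,0.06],[0,0,0.09],[0,0,0.12],[0,0,0.15],[0,0,0.18],[0,0,0.21],[0,0,0.24],[0,0,0.27],[0,0,0.3],[0,0,0.33],[0,0,0.36],[0,0,0.38],[0,0,0.4],[0,0,0.42],[0,0,0.435],[0,0,0.44],[0,0,0.44],[0,0,0.44],[0,0,0.44]], "delta_rot": [[0,0,0],[0,0,0],[0,0,0],[0,0,0],[0,0,0],[0,0,0],[0,0,0],[0,0,0],[0,0,0],[0,0,0],[0,0,0],[0,0,0],[0,0,0],[0,0,0],[0,0,0],[0,0,0],[0,0,0],[0,0,0],[0,0,0],[0,0,0]], "fingers": [0.1,0.1,0.1,0.1,0.1,0.1,0.1,0.1,0.1,0.1,0.1,0.1,0.1,0.1,0.1,0.1,0.1,0.1,0.1,0.1]}}

```text
clock: 7.1
tool_pos: [0.4959, 0.1282, 0.2084]
orientation: [180.0, 0.0, 169.7]
force: [-1.0, 0.2, -0.1]
opening: 0.0564
gripper_force: 15.0
```

Request:
{"api": "servo_tool", "payload": {"linear": [[0,0,0],[0,0,0],[0,0,0],[0,0,0],[0,0,0],[0,0,0],[0,0,0],[0,0,0],[-0.2,0,0],[-0.4,0,0],[-0.6,0,0],[-0.775,0,0],[-0.775,0,0],[-0.775,0,0],[-0.775,0,0]], "delta_rot": [[0,0,0],[0,0,0],[0,0,0],[0,0,0],[0,0,0],[0,0,0],[0,0,0],[0,0,0],[0,0,0],[0,0,0],[0,0,0],[0,0,0],[0,0,0],[0,0,0],[0,0,0]], "fingers": [1,1,1,1,1,1,1,1,1,1,1,1,1,1,1]}}

```text
clock: 8.35
tool_pos: [0.5562, 0.1174, 0.2081]
orientation: [-180.0, -0.0, 169.7]
force: [0.1, -0.6, 0.1]
opening: 0.0883
gripper_force: 0.0
```

Request:
{"api": "servo_tool", "payload": {"linear": [[0,0,0],[0,0,0],[0,0,0],[0,0,0],[0,0,0],[0,0,0],[0,0,0],[0,0,0],[0,0,0],[0,0,0]], "delta_rot": [[0,0,0],[0,0,0],[0,0,0],[0,0,0],[0,0,0],[0,0,0],[0,0,0],[0,0,0],[0,0,0],[0,0,0]], "fingers": [0.3,0.3,0.3,0.2,0.1,0.1,0.1,0.1,0.1,0.1], "force": 15}}

```text
clock: 9.18
tool_pos: [0.5568, 0.1173, 0.2083]
orientation: [180.0, -0.0, 169.7]
force: [-0.9, 2.4, -0.2]
opening: 0.0567
gripper_force: 15.0
```

Request:
{"api": "servo_tool", "payload": {"linear": [[0,0,-0.04],[0,0,-0.08],[0,0,-0.12],[0,0,-0.16],[0,0,-0.2],[0,0,-0.24],[0,0,-0.28],[0,0,-0.32],[0,0,-0.36],[0,0,-0.4],[0,0,-0.44],[0,0,-0.44],[0,0,-0.44],[0,0,-0.44],[0,0,-0.44],[0,0,-0.44],[0,0,-0.44],[0,0,-0.44],[0,0,-0.44],[0,0,-0.44]], "delta_rot": [[0,0,0],[0,0,0],[0,0,0],[0,0,0],[0,0,0],[0,0,0],[0,0,0],[0,0,0],[0,0,0],[0,0,0],[0,0,0],[0,0,0],[0,0,0],[0,0,0],[0,0,0],[0,0,0],[0,0,0],[0,0,0],[0,0,0],[0,0,0]], "fingers": [0.1,0.1,0.1,0.1,0.1,0.1,0.1,0.1,0.1,0.1,0.1,0.1,0.1,0.1,0.1,0.1,0.1,0.1,0.1,0.1]}}

```text
clock: 10.85
tool_pos: [0.5569, 0.1172, 0.2435]
orientation: [-180.0, -0.0, 169.7]
force: [0.0, 0.0, -3.4]
opening: 0.0564
gripper_force: 15.0
```

```bash
python3 weigh.py w2
```

```text
F [-0.36  0.09 -3.35] sd [0.39 0.64 0.43] 11.35
(30, 190) - shift px [0.25 3.  ] 0.998
(268, 418) - shift px [-0.375  2.125] 0.94
(103, 452) - shift px [0.5 3. ] 0.981
(605, 372) + shift px [ 0.125 -3.   ] 0.965
(755, 340) + shift px [ 0.375 -2.875] 0.822
px per mm up [-0.01909499 -0.35364412] [ 0.03862913 -0.34474999]
```

This one reads 3.35 N with a pan shift of about 8.6 mm, so it is 360 g. The far bush should be the 120 g one. I'll put this back and lift that.

Request:
{"api": "servo_tool", "payload": {"linear": [[0,0,0.03],[0,0,0.06],[0,0,0.09],[0,0,0.12],[0,0,0.15],[0,0,0.18],[0,0,0.21],[0,0,0.24],[0,0,0.27],[0,0,0.3],[0,0,0.33],[0,0,0.36],[0,0,0.38],[0,0,0.4],[0,0,0.42],[0,0,0.435],[0,0,0.44],[0,0,0.44],[0,0,0.44],[0,0,0.44]], "delta_rot": [[0,0,0],[0,0,0],[0,0,0],[0,0,0],[0,0,0],[0,0,0],[0,0,0],[0,0,0],[0,0,0],[0,0,0],[0,0,0],[0,0,0],[0,0,0],[0,0,0],[0,0,0],[0,0,0],[0,0,0],[0,0,0],[0,0,0],[0,0,0]], "fingers": [0.1,0.1,0.1,0.1,0.1,0.1,0.1,0.1,0.1,0.1,0.1,0.1,0.1,0.1,0.1,0.1,0.1,0.1,0.1,0.1]}}

```text
clock: 13.02
tool_pos: [0.5569, 0.1172, 0.2084]
orientation: [180.0, 0.0, 169.7]
force: [-1.7, -0.4, 0.3]
opening: 0.0563
gripper_force: 15.0
```

Request:
{"api": "servo_tool", "payload": {"linear": [[0,0,0],[0,0,0],[0,0,0],[0,0,0],[0,0,0],[0,0,0],[0,0,0],[0,0,0],[-0.2,0,0],[-0.4,0,0],[-0.6,0,0],[-0.775,0,0],[-0.775,0,0],[-0.775,0,0],[-0.775,0,0]], "delta_rot": [[0,0,0],[0,0,0],[0,0,0],[0,0,0],[0,0,0],[0,0,0],[0,0,0],[0,0,0],[0,0,0],[0,0,0],[0,0,0],[0,0,0],[0,0,0],[0,0,0],[0,0,0]], "fingers": [1,1,1,1,1,1,1,1,1,1,1,1,1,1,1]}}

```text
clock: 14.27
tool_pos: [0.6172, 0.1063, 0.2082]
orientation: [-180.0, -0.0, 169.7]
force: [-0.1, 0.4, -0.1]
opening: 0.0882
gripper_force: 0.0
```

Request:
{"api": "servo_tool", "payload": {"linear": [[0,0,0],[0,0,0],[0,0,0],[0,0,0],[0,0,0],[0,0,0],[0,0,0],[0,0,0],[0,0,0],[0,0,0]], "delta_rot": [[0,0,0],[0,0,0],[0,0,0],[0,0,0],[0,0,0],[0,0,0],[0,0,0],[0,0,0],[0,0,0],[0,0,0]], "fingers": [0.3,0.3,0.3,0.2,0.1,0.1,0.1,0.1,0.1,0.1], "force": 15}}

```text
clock: 15.1
tool_pos: [0.6179, 0.1061, 0.2083]
orientation: [180.0, -0.0, 169.7]
force: [-0.3, 0.6, -0.5]
opening: 0.0563
gripper_force: 15.0
```

Request:
{"api": "servo_tool", "payload": {"linear": [[0,0,-0.04],[0,0,-0.08],[0,0,-0.12],[0,0,-0.16],[0,0,-0.2],[0,0,-0.24],[0,0,-0.28],[0,0,-0.32],[0,0,-0.36],[0,0,-0.4],[0,0,-0.44],[0,0,-0.44],[0,0,-0.44],[0,0,-0.44],[0,0,-0.44],[0,0,-0.44],[0,0,-0.44],[0,0,-0.44],[0,0,-0.44],[0,0,-0.44]], "delta_rot": [[0,0,0],[0,0,0],[0,0,0],[0,0,0],[0,0,0],[0,0,0],[0,0,0],[0,0,0],[0,0,0],[0,0,0],[0,0,0],[0,0,0],[0,0,0],[0,0,0],[0,0,0],[0,0,0],[0,0,0],[0,0,0],[0,0,0],[0,0,0]], "fingers": [0.1,0.1,0.1,0.1,0.1,0.1,0.1,0.1,0.1,0.1,0.1,0.1,0.1,0.1,0.1,0.1,0.1,0.1,0.1,0.1]}}

```text
clock: 16.77
tool_pos: [0.6179, 0.1061, 0.2435]
orientation: [180.0, -0.0, 169.7]
force: [1.0, 0.0, -2.4]
opening: 0.0566
gripper_force: 15.0
```

```bash
python3 weigh.py w3
```

```text
F [-0.06  0.21 -1.22] sd [0.41 0.35 0.31] 17.2667
(30, 190) - shift px [0. 1.] 0.999
(268, 418) - shift px [0.    0.625] 0.991
(103, 452) - shift px [0.125 1.   ] 0.996
(605, 372) + shift px [ 1.   -0.25] 0.9
(755, 340) + shift px [9.    1.625] 0.682
px per mm up [-0.01909499 -0.35364412] [ 0.03862913 -0.34474999]
```

Confirmed: the far bush reads 1.22 N and the offset halved to 2.9 mm. I'll carry it 260 mm along -y and 114 mm along -x in the balance frame to the empty peg.

Request:
{"api": "servo_tool", "payload": {"linear": [[0,0,-0.1],[0,0,-0.25],[0,0,-0.4],[0,0,-0.55],[0,0,-0.62],[0,0,-0.62]], "delta_rot": [[0,0,0],[0,0,0],[0,0,0],[0,0,0],[0,0,0],[0,0,0]], "fingers": [0.1,0.1,0.1,0.1,0.1,0.1]}}

```text
clock: 17.77
tool_pos: [0.6182, 0.1061, 0.2949]
orientation: [180.0, 0.2, 169.7]
force: [-0.0, -0.4, -0.6]
opening: 0.0562
gripper_force: 15.0
```

Request:
{"api": "servo_tool", "payload": {"linear": [[0.07,-0.16,0],[0.16,-0.36,0],[0.26,-0.58,0],[0.357,-0.8125,0]], "delta_rot": [[0,0,0],[0,0,0],[0,0,0],[0,0,0]], "fingers": [0.1,0.1,0.1,0.1]}}

```text
clock: 18.1
tool_pos: [0.5775, 0.0469, 0.2924]
orientation: [-180.0, -0.1, 169.7]
force: [-0.4, -0.3, -0.4]
opening: 0.0564
gripper_force: 15.0
```

Request:
{"api": "servo_tool", "payload": {"linear": [[0.09,-0.2,0],[0.18,-0.4,0],[0.27,-0.6,0],[0.357,-0.8125,0]], "delta_rot": [[0,0,0],[0,0,0],[0,0,0],[0,0,0]], "fingers": [0.1,0.1,0.1,0.1]}}

```text
clock: 18.43
tool_pos: [0.5377, -0.0121, 0.2926]
orientation: [180.0, -0.1, 169.7]
force: [-0.3, 0.4, -1.2]
opening: 0.0563
gripper_force: 15.0
```

Request:
{"api": "servo_tool", "payload": {"linear": [[0.09,-0.2,0],[0.18,-0.4,0],[0.27,-0.6,0],[0.357,-0.8125,0]], "delta_rot": [[0,0,0],[0,0,0],[0,0,0],[0,0,0]], "fingers": [0.1,0.1,0.1,0.1]}}

```text
clock: 18.77
tool_pos: [0.498, -0.0709, 0.2926]
orientation: [180.0, -0.0, 169.7]
force: [0.8, 0.5, -0.8]
opening: 0.0564
gripper_force: 15.0
```

Request:
{"api": "servo_tool", "payload": {"linear": [[0.09,-0.2,0],[0.18,-0.4,0],[0.27,-0.6,0],[0.33,-0.75,0],[0.357,-0.8125,0],[0.357,-0.8125,0],[0.357,-0.8125,0],[0.357,-0.8125,0]], "delta_rot": [[0,0,0],[0,0,0],[0,0,0],[0,0,0],[0,0,0],[0,0,0],[0,0,0],[0,0,0]], "fingers": [0.1,0.1,0.1,0.1,0.1,0.1,0.1,0.1]}}

```text
clock: 19.43
tool_pos: [0.4593, -0.1288, 0.293]
orientation: [180.0, -0.0, 169.7]
force: [0.8, 0.5, -2.0]
opening: 0.0564
gripper_force: 15.0
```

```bash
python3 - <<'E'
from h import *
c=cap('scene','s3.png'); print(robot.get_state()['tool_pos'])
a=cv2.imread('pics/s3.png')[150:310,230:430]; cv2.imwrite('pics/s3c.png',cv2.resize(a,None,fx=3.5,fy=3.5,interpolation=2))
print((proj(c,[.4591,-.129,.166])-(230,150))*3.5)
E
```

```text
[ 0.45934261 -0.1287395   0.29300413]
[137.66804725 233.99594723]
```

View pics/s3c.png

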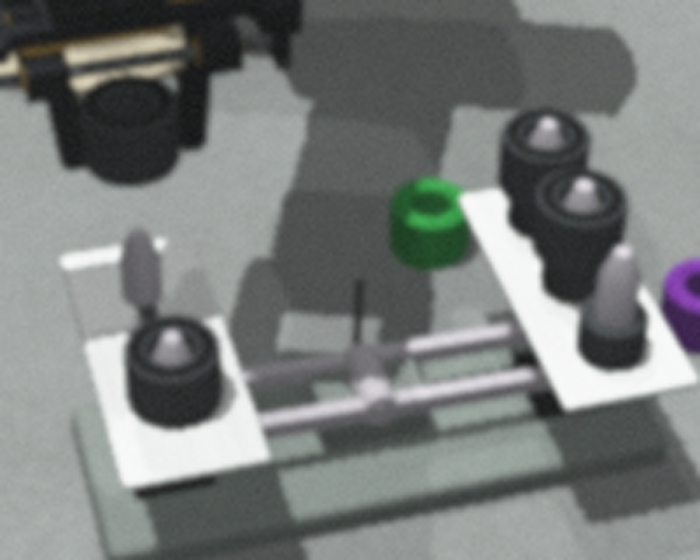

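The bush hangs upright at crop (128,130), straight above the empty peg. The tip shows at (140,232), and the model predicted (138,234). I'll descend slowly.

Request:
{"api": "servo_tool", "payload": {"linear": [[0,0,0.1],[0,0,0.2],[0,0,0.3],[0,0,0.4],[0,0,0.5],[0,0,0.57],[0,0,0.625],[0,0,0.625],[0,0,0.625]], "delta_rot": [[0,0,0],[0,0,0],[0,0,0],[0,0,0],[0,0,0],[0,0,0],[0,0,0],[0,0,0],[0,0,0]], "fingers": [0.1,0.1,0.1,0.1,0.1,0.1,0.1,0.1,0.1]}}

```text
clock: 20.23
tool_pos: [0.4591, -0.1294, 0.2431]
orientation: [180.0, -0.0, 169.7]
force: [0.7, 0.8, -1.8]
opening: 0.0565
gripper_force: 15.0
```

Request:
{"api": "servo_tool", "payload": {"linear": [[0,0,0.025],[0,0,0.05],[0,0,0.075],[0,0,0.1],[0,0,0.125],[0,0,0.15],[0,0,0.175],[0,0,0.2],[0,0,0.225],[0,0,0.25],[0,0,0.275],[0,0,0.3],[0,0,0.3]], "delta_rot": [[0,0,0],[0,0,0],[0,0,0],[0,0,0],[0,0,0],[0,0,0],[0,0,0],[0,0,0],[0,0,0],[0,0,0],[0,0,0],[0,0,0],[0,0,0]], "fingers": [0.1,0.1,0.1,0.1,0.1,0.1,0.1,0.1,0.1,0.1,0.1,0.1,0.1]}}

```text
clock: 21.32
tool_pos: [0.4589, -0.1293, 0.2187]
orientation: [180.0, -0.0, 169.7]
force: [-0.6, -0.3, -1.7]
opening: 0.0565
gripper_force: 15.0
```

No load, and the hole is 17 mm past the tip. Continuing down.

Request:
{"api": "servo_tool", "payload": {"linear": [[0,0,0.025],[0,0,0.05],[0,0,0.075],[0,0,0.1],[0,0,0.125],[0,0,0.15],[0,0,0.175],[0,0,0.2],[0,0,0.225],[0,0,0.25],[0,0,0.275],[0,0,0.3],[0,0,0.325],[0,0,0.345],[0,0,0.365],[0,0,0.38],[0,0,0.38],[0,0,0.38],[0,0,0.38]], "delta_rot": [[0,0,0],[0,0,0],[0,0,0],[0,0,0],[0,0,0],[0,0,0],[0,0,0],[0,0,0],[0,0,0],[0,0,0],[0,0,0],[0,0,0],[0,0,0],[0,0,0],[0,0,0],[0,0,0],[0,0,0],[0,0,0],[0,0,0]], "fingers": [0.1,0.1,0.1,0.1,0.1,0.1,0.1,0.1,0.1,0.1,0.1,0.1,0.1,0.1,0.1,0.1,0.1,0.1,0.1]}}

```text
clock: 22.9
tool_pos: [0.4591, -0.1293, 0.1888]
orientation: [-180.0, 0.0, 169.7]
force: [-0.2, 1.4, -1.4]
opening: 0.0565
gripper_force: 15.0
```

Request:
{"api": "servo_tool", "payload": {"linear": [[0,0,0.015],[0,0,0.03],[0,0,0.045],[0,0,0.06],[0,0,0.06],[0,0,0.06],[0,0,0.06],[0,0,0.06],[0,0,0.06],[0,0,0.06]], "delta_rot": [[0,0,0],[0,0,0],[0,0,0],[0,0,0],[0,0,0],[0,0,0],[0,0,0],[0,0,0],[0,0,0],[0,0,0]], "fingers": [0.1,0.1,0.1,0.1,0.1,0.1,0.1,0.1,0.1,0.1]}}

```text
clock: 23.73
tool_pos: [0.4591, -0.1293, 0.184]
orientation: [-180.0, 0.0, 169.7]
force: [1.1, 0.1, 0.5]
opening: 0.0564
gripper_force: 15.0
```

```bash
python3 weigh.py w4; python3 - <<'E'
from h import *
print(robot.get_state()['tool_pos'])
a=cv2.imread('pics/w4.png')[150:310,230:430]; cv2.imwrite('pics/w4c.png',cv2.resize(a,None,fx=3.5,fy=3.5,interpolation=2))
E
```

```text
F [ 0.61 -0.58  0.66] sd [0.52 0.53 0.41] 24.2333
(30, 190) - shift px [-9.     2.625] 0.376
(268, 418) - shift px [-0.25  1.75] 0.948
(103, 452) - shift px [0.5 2.5] 0.974
(605, 372) + shift px [ 0.25  -2.375] 0.98
(755, 340) + shift px [-0.25  -2.125] 0.79
px per mm up [-0.01909499 -0.35364412] [ 0.03862913 -0.34474999]
[ 0.45907884 -0.12934606  0.1839441 ]
```

View pics/w4c.png

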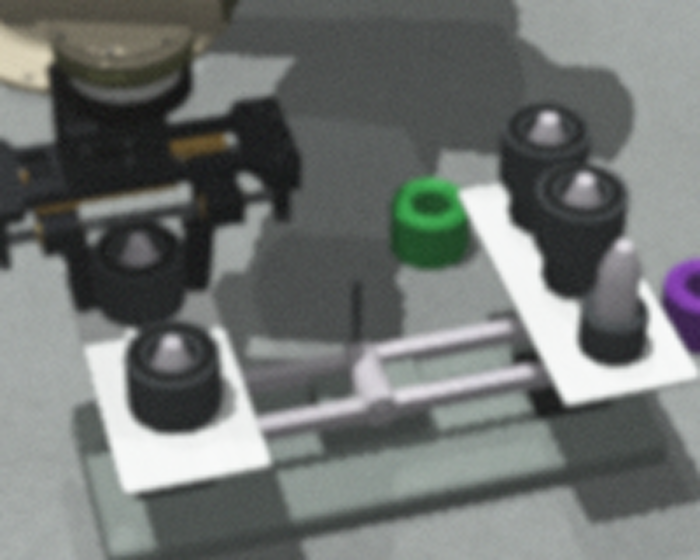

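The bush is on the peg with the tip showing through at crop (140,240), and the pan carries it with only about 0.7 N of push. I'll release and back away upward.

Request:
{"api": "servo_tool", "payload": {"linear": [[0,0,0],[0,0,0],[0,0,0],[0,0,0],[0,0,0],[0,0,0],[0,0,0],[0,0,0],[0,0,0],[0,0,-0.1],[0,0,-0.25],[0,0,-0.45],[0,0,-0.7],[0,0,-0.95],[0,0,-1]], "delta_rot": [[0,0,0],[0,0,0],[0,0,0],[0,0,0],[0,0,0],[0,0,0],[0,0,0],[0,0,0],[0,0,0],[0,0,0],[0,0,0],[0,0,0],[0,0,0],[0,0,0],[0,0,0]], "fingers": [0.4,0.6,0.8,1,1,1,1,1,1,1,1,1,1,1,1]}}

```text
clock: 25.48
tool_pos: [0.4598, -0.1297, 0.2672]
orientation: [-179.9, 0.3, 169.7]
force: [0.0, 0.3, 0.4]
opening: 0.0881
gripper_force: 0.0
```

Request:
{"api": "servo_tool", "payload": {"linear": [[0,-0.2,-0.3],[0,-0.5,-0.6],[0,-0.8,-0.9],[0,-1,-1],[0,-1,-1],[0,-1,-1],[0,-1,-1],[0,-1,-1],[0,-1,-1],[0,-1,-1],[0,-1,-1],[0,-1,-1]], "delta_rot": [[0,0,0],[0,0,0],[0,0,0],[0,0,0],[0,0,0],[0,0,0],[0,0,0],[0,0,0],[0,0,0],[0,0,0],[0,0,0],[0,0,0]], "fingers": [1,1,1,1,1,1,1,1,1,1,1,1]}}

```text
clock: 26.48
tool_pos: [0.4448, -0.2078, 0.3438]
orientation: [180.0, -0.0, 169.7]
force: [-0.6, 0.7, -0.4]
opening: 0.0879
gripper_force: 0.0
```

```bash
python3 weigh.py w5; python3 - <<'E'
import cv2
a=cv2.imread('pics/w5.png')[150:310,230:430]; cv2.imwrite('pics/w5c.png',cv2.resize(a,None,fx=3.5,fy=3.5,interpolation=2))
E
```

```text
F [-0.18  0.13 -0.17] sd [0.61 0.44 0.36] 26.9833
(30, 190) - shift px [-1.75  9.  ] -0.131
(268, 418) - shift px [-0.375  1.625] 0.941
(103, 452) - shift px [0.375 1.875] 0.985
(605, 372) + shift px [ 0.25  -1.875] 0.984
(755, 340) + shift px [-0.125 -1.75 ] 0.8
px per mm up [-0.01909499 -0.35364412] [ 0.03862913 -0.34474999]
```

View pics/w5c.png

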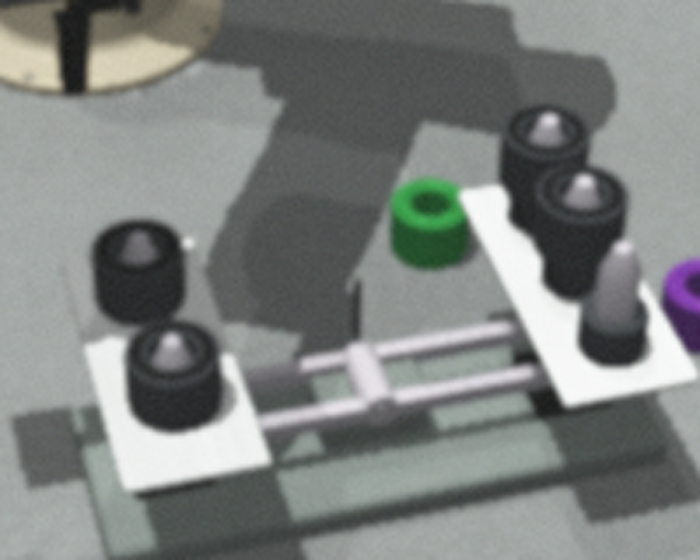

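All four bushes are down on pegs. The pans moved about 5.3 mm (1.9 px), matching the 240 g case that should be level, and the gripper is clear. Handing in.

```bash
python3 -c "
from station import robot
print(robot.hand_in())"
```

```text
the job is handed in; nothing more can be done
None
```

I moved the 120 g bush from the far (+x) peg of the heavy pan to the empty peg of the other pan; in the last picture all four bushes were down and the pans looked level, and I handed the job in at about 27 s (no verdict was returned).

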